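# Hold in the recessed reset of the lathe's speed drive

### The arm

A 7-joint arm with a two-finger parallel gripper is mounted at the origin on the work surface. World frame = base frame: x ahead of the robot, y to its left, z up, the work surface at z = 0. Lengths are in m, angles in rad, forces in N, time in s.
With the tool pointing down it reaches from about 0.4 to 0.925 m from the base axis. Payload 4.1 kg.
Tool frame: the origin (TCP) lies between the finger pads; the fingertips stand 11 mm ahead of it and the grasp point (between the pads) lies 8 mm behind it (env.tcp_to_tips is the distance from the TCP to the fingertips, in m); z points along the fingers, y is the line along which they close (so a half turn about z gives the same grasp; the last joint's range is limited). The gripper opens to 85 mm and grips with 20 to 120 N. Pads are 22 mm wide; open, the fingers measure 114 mm over their backs; the gripper's body (76 mm by 85 mm) begins 54 mm behind the grasp point. The pads swing forward as they close: fully open they stand 13 mm farther back than shut.
Start: joints at [-1.239, 0.398, 0.045, 1.537, -0.019, 1.207, -0.051], TCP at [0.271, 0.591, 0.242] pointing down, gripper open.
Joint ranges: [-2.82, 2.82], [-0.49, 2.23], [-1.37, 1.46], [0, 2.46], [-1.36, 4.5], [0.23, 2], [-2.94, 2.94]. Speed limits (rad/s): [2.57, 2.57, 3.14, 3.14, 3.14, 3.14, 3.14].

### API

Orientations are given as a rotation vector (axis times angle).
In Python, from bench import sensors, viewer, env gives the robot as it stands.
- The arm moves only by the tool send_rows, never from a script. Its argument "plan" is a list of rows, each a list of 3 entries, a list of its own where there are three numbers: the shift along the tool's x, y, z in cm, then the turn, a rotation vector about the tool's x, y, z in degrees, then the closure, from 0 (fully open) to 1 (shut). In form: [[[tx, ty, tz], [wx, wy, wz], gripper], ...]. A call has 1 to 12 rows; each row is the pose to reach, as a shift and turn from the pose commanded when the call began, along the tool's axes at that moment; what a row does not reach only later rows make up. A row lasts 1/12 s, in which the tool goes at most 41.7 mm and 7.16 degrees, less where a joint would pass 70% of its speed; a pose out of reach is approached as far as the arm can. A call with a gripper value outside its range is refused whole. The fingers move at their own pace and stop on an object; "newtons" is the grip in N (left out, the last holds). Time passes only in rows, so rows that repeat a pose let the fingers close. It gives the time, the measured TCP pose, the force, the opening and the grip force at its end, in the units of the state.
- sensors.state(): the state, without advancing time (a new reading comes with each control period).
- viewer.grab_frame(name): name is "side" or "top" or "wrist"; returns a dict with "img" (400x640x3 uint8, blue, green, red), "camera_matrix" (3x3 intrinsics, pixels), "position" and "orientation" of the camera in the world; the wrist camera has in their place "hand_eye" (4x4, takes a point from camera to tool coordinates, whose origin is the TCP and whose axes are the flange's). Camera axes: x right, y down, z forward; pixel columns grow to the right and rows downward; lengths in m; the calibration is good to about 2 mm. A picture is of the moment at which its call begins: read the wrist's pose just before it. There is no depth.
- env.hand_in(): hands the job in; it is judged then, once.
The state is a dict: "time": time; "q": joint angles; "qd": joint speeds; "effort": joint torques, N m; "position": TCP position; "ee_rot": TCP orientation; "wrist_force": force on the tool from outside, world axes, zero at the start; "moment": the same for the moment, N m; "opening": finger opening in m; "finger_force": force on a finger pad.
Only numpy, scipy, OpenCV 4.12 (cv2) and the standard library are available. Lean on these libraries where they do the work, as an engineer would, in place of code of your own. Each camera call takes 0.05 s, during which the arm holds its last target. There are 200 camera calls.

### The job

The lathe's speed drive needs a full reset. First turn its isolator switch all the way anticlockwise to off; then take the steel pin punch from the wooden tool block, pass its pin down through the small steel-collared hole in the drive's lid and press the recessed reset button fully in. Finish still gripping the punch upright and holding the button down, because I will switch the drive back on while you hold it; leave all the other tools and things where they are.

Things in the scene. Friction and masses are not known exactly. Their poses are not given: they have to be found in the camera images.
- drive: the lathe's speed drive: flat grey metal box bolted to the bench, lid up, 200 x 160 mm, 70 mm tall. Origin: centre of its underside; z up, x along its length to the conduit end, y left of x. On the lid, at own x, y in mm: isolator (-45, -32), reset hole (52, 42), display (60, -26), speed dial (-6, 46; 19 mm high), two keys (-66, 26), (-66, 58; 8 mm high). Left or right of the bench's middle, yaw within 0.35 rad
- isolator_grip (a point): point on the vertical turning axis of the isolator: a black bar handle 46 mm long, 12 mm wide, 80 to 108 mm above the bench, on a round hub 42 mm wide. This point is 6 mm below the bar's top, 102 mm above the bench. Its x runs along the bar to the end with the white line and turns with it; z up
- isolator (a joint): turn of the isolator, rad: about 0 is on (the bar's white-lined end points 60 degrees clockwise, seen from above, of the drive's +x), 1.047 (end stop) is off (bar along the drive's x). Grows anticlockwise seen from above; stays where it is left; friction about 0.08 N m
- reset_hole (a point): centre of the reset hole at the top of its steel collar (26 mm wide, 3 mm high), 73 mm above the bench. The hole is vertical, 14 mm in diameter (too narrow for a finger), through the 8 mm lid; the top of the button lies 18 mm below this point. Axes as drive
- reset_button (a joint): travel of the reset button, m: 0 is out, 0.005 is fully in (end stop). A flat round white button, 12 mm in diameter, on a vertical spring: 2.5 N starts it, 5 N holds it fully in; it springs back when let go
- block: wooden tool block, 60 x 240 mm and 60 mm tall, fixed to the bench, with four vertical 10 mm through holes in a row along its y (long side), at -90, -30, 30 and 90 mm. Origin: centre of its underside, z up. Punch, bradawl and screwdriver stand in three holes, in any order. On the other side of the bench's middle from the drive
- punch: the pin punch, all steel, about 0.15 kg: a straight round body 16 mm in diameter and 85 mm long with a dark knurled grip, and below it a straight pin 6 mm in diameter, 55 mm long. It stands pin down in a hole of the block, shoulder on the block's top. Origin: on its axis at the shoulder where body and pin meet; z from pin to head
- punch_tip (a point): the blunt end of the punch's pin, on its axis, 55 mm below punch's origin. Axes as punch
- bradawl: a bystander: bradawl with a pale bulb-shaped wooden handle, 34 mm wide and 58 mm tall, standing in the block. Origin: where handle and shank meet, on the axis
- screwdriver: a bystander: screwdriver with a dark wooden handle, 28 mm wide and 88 mm tall, standing in the block. Origin: where handle and shank meet, on the axis
- mallet: a bystander: wooden joiner's mallet lying at the far side, handle along its x, head 66 x 120 x 70 mm centred at x = 130 mm; origin on the bench
- gouge: a bystander: turning gouge, 385 mm long, 34 mm high, lying between robot and work; its x runs along it to the steel tip; origin under the ferrule
- sanding_block: a bystander: cork sanding block, 112 x 40 x 32 mm, lying near the middle of the bench between drive and tool block; origin under its centre
- ear_defenders: a bystander: yellow ear defenders with a black band, 72 mm high, lying at the far side; origin on the bench between the cups
- bowl: a bystander: turned wooden bowl, 130 mm wide, 50 mm high, at the far side; origin under its centre
There are look-alikes about, which are no part of the job. Several things look just like the punch: the one meant starts farthest to the robot's right.

How it is judged:
On the way, in this order (a step that is already met when the one before it is completed fails the run):
1. the isolator is turned to off, before the punch goes in (value of joint isolator above 0.95 rad), for 0.2 s.
2. the punch is lifted out of the block in the gripper (height (world z) of punch_tip above 0.065 m and contact force between the fingers and punch above 2 N), for 0.1 s.
3. the punch's pin is through the hole in the lid (horizontal distance between punch_tip and reset_hole below 0.007 m and z of punch_tip in the frame of reset_hole below -0.008 m), for 0.1 s.
At the end, for the whole second after the job is handed in: Isolator off (over 0.95 of 1.047 rad); punch gripped, upright within 0.2 rad, its pin in the reset hole holding the button at least 4.2 of 5 mm in with over 3 N; every other tool and thing within 30 mm of its start (all of step 3 and contact force between the fingers and punch above 2 N and value of joint reset_button above 0.0042 m and contact force between punch and drive above 3 N and angle between punch's own z axis and vertical below 0.2 rad and value of joint isolator above 0.95 rad and distance of each of bradawl, screwdriver, mallet, gouge, sanding_block, ear_defenders, bowl from where it was at the start of the episode below 0.03 m); the arm keeps its last pose, push and grip.
It fails at once if the button is pressed while the drive is still switched on (value of joint reset_button above 0.002 m and value of joint isolator below 0.9 rad).
It fails at once if another tool or thing is pushed away or taken (distance of any of bradawl, screwdriver, mallet, gouge, sanding_block, ear_defenders, bowl from where it was at the start of the episode above 0.03 m).
It also fails if it takes over 56 s, if anything falls off the work surface, if the arm or the gripper's body presses on something with over 40 N, if the wrist force passes 120 N, or if a joint passes its speed limit or range.

## Working session

There is one attempt and no reset: what is moved stays moved. The work goes in short steps, Python scripts to look and compute and a tool call to move; the robot and the scene stay as the last step left them, time stands still between calls to the robot, and variables do not carry over. Pictures are saved under pics/ and viewed, at most 10 in all, crops included, and the job is handed in when it is done.

Besides the shell and the picture viewer there is one more tool, called after "Emit:" as name([rows], argument=value, ...), one row to a line, values as JSON. send_rows: Moves the arm, as the interface text tells. Its arguments: {"type":"object","properties":{"plan":{"type":"array","items":{"type":"array"}},"newtons":{"type":"number"}},"required":["plan"]}

```bash
mkdir -p pics
cat > h.py <<'E'
import numpy as np, cv2
from scipy.spatial.transform import Rotation as R
from bench import sensors, viewer, env
def tool():
    s=sensors.state(); return np.array(s["position"]), R.from_rotvec(s["ee_rot"])
def grab(n):
    p,r=tool(); f=viewer.grab_frame(n); f=dict(f)
    if "hand_eye" in f:
        H=np.array(f["hand_eye"]); f["Rc"]=r.as_matrix()@H[:3,:3]; f["pc"]=p+r.as_matrix()@H[:3,3]
    else:
        o=np.array(f["orientation"]); f["Rc"]=o if o.shape==(3,3) else R.from_rotvec(o).as_matrix(); f["pc"]=np.array(f["position"])
    return f
def ray(f,uv,z):
    d=f["Rc"]@np.linalg.solve(np.array(f["camera_matrix"]),[uv[0],uv[1],1.]); return f["pc"]+d*(z-f["pc"][2])/d[2]
def proj(f,P):
    c=np.array(f["camera_matrix"])@(f["Rc"].T@(np.array(P)-f["pc"])); return c[:2]/c[2]
def save(f,n,box=None,k=1):
    i=f["img"]
    if box: i=i[box[1]:box[3],box[0]:box[2]]
    cv2.imwrite("pics/"+n,cv2.resize(i,None,fx=k,fy=k,interpolation=cv2.INTER_CUBIC))
def shift(P):
    p,r=tool(); return r.inv().apply(np.array(P)-p)*100
import pickle
def keep(f,n): pickle.dump({k:np.array(v) for k,v in f.items()},open(n,"wb"))
def load(n): return pickle.load(open(n,"rb"))
E
python3 - <<'E'
from h import *
s=sensors.state(); print(s)
for n in("top","side"):
    f=grab(n); keep(f,n+".pk"); save(f,n+"0.png",k=1.25); print(n,f["pc"],f["orientation"],f["camera_matrix"])
E
```

```text
{'time': 0.0, 'q': array([-1.23898531,  0.39920562,  0.04501407,  1.53791751, -0.01872591,
        1.20691271, -0.05069483]), 'qd': array([-1.26339793e-05, -4.22044395e-04,  9.49605055e-04, -1.06030035e-03,
       -1.55090031e-03,  1.47970622e-03, -1.25943108e-03]), 'effort': array([-2.97480838e-04, -4.75133121e+01,  1.36439692e+00, -2.54226279e+01,
        1.14456416e-02,  9.31647664e-03, -5.06592272e-06]), 'position': array([0.27114155, 0.59004599, 0.24123756]), 'ee_rot': array([-0.67123249, -3.06871177,  0.00313381]), 'wrist_force': array([ 0.32000927, -0.04700581, -0.00555932]), 'moment': array([ 0.04979445,  0.02015829, -0.01774935]), 'finger_force': 0.0, 'opening': 0.08547623698437974}
top [0.44972251 0.00711821 0.9414574 ] [-2.11368121  2.12479404 -0.16005793] [[363.60124421   0.         325.63692138]
 [  0.         363.60124421 194.41403131]
 [  0.           0.           1.        ]]
side [ 0.18253037 -0.61276639  0.72142359] [-2.18764415  0.66034249 -0.30359562] [[364.27978939   0.         319.89804429]
 [  0.         364.27978939 197.32869475]
 [  0.           0.           1.        ]]
```

View pics/top0.png

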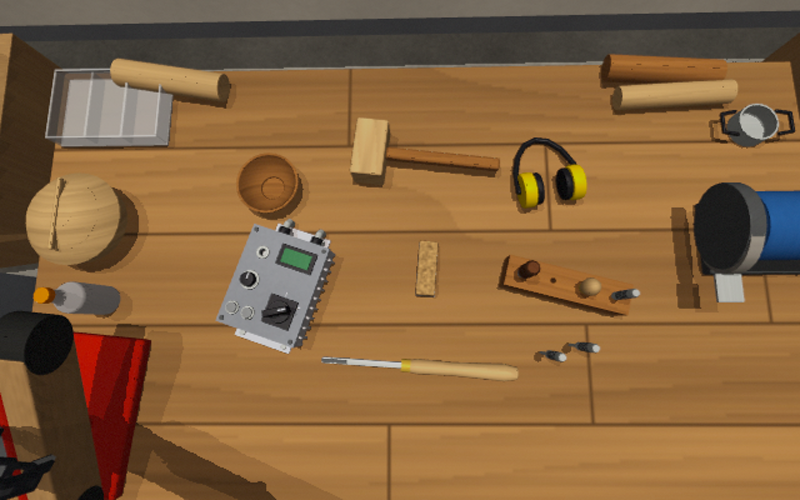

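View pics/side0.png

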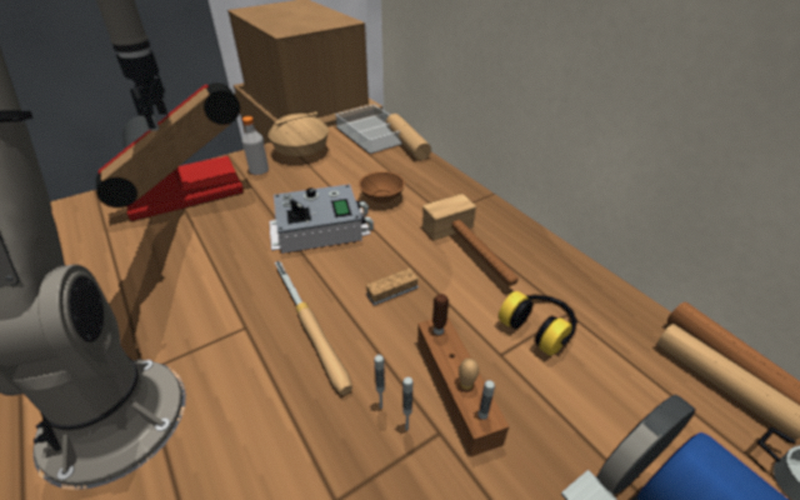

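The top view shows the drive at about (275,290), with the reset collar at (262,253) and the isolator at (280,312). There are three punch look-alikes: one in the block at (628,294), and two standing on the bench at (588,347) and (555,356). The one in the block fits, since it is farthest right and stands in a block hole. I'll confirm it in an enlarged crop.

Run:
```python
from h import *
f=load("top.pk"); i=f["img"]
a=i[170:290,165:285]; b=i[195:295,395:525]
A=cv2.resize(a,(400,400),interpolation=cv2.INTER_CUBIC); B=cv2.resize(b,(400,308),interpolation=cv2.INTER_CUBIC)
o=np.zeros((400,800,3),np.uint8); o[:,:400]=A; o[:308,400:]=B
cv2.imwrite("pics/c1.png",o)
```

```text
(no output)
```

View pics/c1.png

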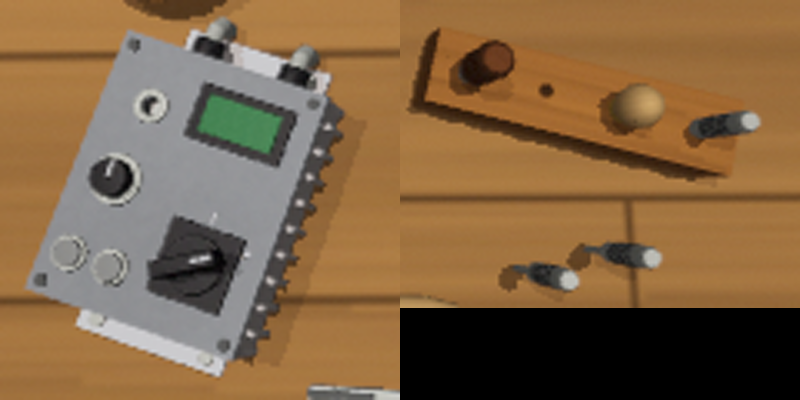

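The crop confirms the grey steel punch in the block's right-hand hole, head at crop (749,121). The isolator bar runs (150,270)–(222,255) with its white end to the right, and the reset collar is at (150,105).

Run:
```python
from h import *
f=load("top.pk")
A=lambda u,v:(u/3.3333+165,v/3.3333+170)
B=lambda u,v:((u-400)/3.0769+395,v/3.08+195)
sc=[ray(f,A(*p),.07) for p in[(133,42),(314,103),(40,280),(223,345)]]
print("screws",np.round(sc,4)); c=np.mean(sc,0)
d=(sc[0]+sc[1]-sc[2]-sc[3])[:2]; yaw=np.arctan2(d[1],d[0]); print(c,yaw)
hole=ray(f,A(150,105),.073); print("hole",hole)
w=lambda x,y:c[:2]+np.array([[np.cos(yaw),-np.sin(yaw)],[np.sin(yaw),np.cos(yaw)]])@[x,y]
print("hole pred",w(.052,.042),"iso pred",w(-.045,-.032))
e1,e2=ray(f,A(150,270),.105),ray(f,A(222,255),.105);print("bar",e1,e2,(e1+e2)/2,np.arctan2(*(e2-e1)[1::-1]))
print("punch head",ray(f,B(749,121),.145),"base",ray(f,B(695,133),.06))
print("empty hole",ray(f,B(546,90),.06))
print("bradawl",ray(f,B(640,105),.10),"scr",ray(f,B(496,58),.148))
p,r=tool();print(r.as_matrix().round(3))
```

```text
screws [[0.6353 0.3258 0.07  ]
 [0.5886 0.1898 0.07  ]
 [0.4615 0.3835 0.07  ]
 [0.4157 0.2495 0.07  ]]
[0.52529121 0.28714931 0.07      ] -0.3264172846288111
hole [0.5875087  0.30959227 0.073     ]
hole pred [0.58801283 0.31025771] iso pred [0.47240649 0.27126832]
bar [0.46759245 0.2924147  0.105     ] [0.47761346 0.24301983 0.105     ] [0.47260296 0.26771727 0.105     ] -1.3706373531454497
punch head [ 0.50002703 -0.36804813  0.145     ] base [ 0.49633741 -0.36589122  0.06      ]
empty hole [ 0.53027364 -0.25320378  0.06      ]
bradawl [ 0.51508857 -0.31015494  0.1       ] scr [ 0.54509714 -0.19336165  0.148     ]
[[-0.909  0.418 -0.001]
 [ 0.418  0.909 -0.002]
 [-0.    -0.002 -1.   ]]
```

Emit:
send_rows([
  [[-31.8,-20.8,4],[0,0,54],0],
  [[-31.8,-20.8,4],[0,0,54],0],
  [[-31.8,-20.8,4],[0,0,54],0],
  [[-31.8,-20.8,4],[0,0,54],0],
  [[-31.8,-20.8,4],[0,0,54],0],
  [[-31.8,-20.8,4],[0,0,54],0],
  [[-31.8,-20.8,4],[0,0,54],0],
  [[-31.8,-20.8,4],[0,0,54],0],
  [[-31.8,-20.8,4],[0,0,54],0],
  [[-31.8,-20.8,4],[0,0,54],0],
  [[-31.8,-20.8,4],[0,0,54],0],
  [[-31.8,-20.8,4],[0,0,54],0],
])

```text
time: 1.1
position: [0.4732, 0.2691, 0.202]
ee_rot: [-1.992, -2.428, 0.0]
wrist_force: [0.1, 0.8, 0.4]
opening: 0.0856
finger_force: 0.0
```

Run:
```python
from h import *
f=grab("wrist"); keep(f,"w1.pk"); save(f,"w1.png",k=1.25)
p,r=tool(); print(p,r.as_matrix().round(3))
print("pred bar ctr",proj(f,[.4726,.2685,.108])*1.25,"hole",proj(f,[.5878,.3100,.073])*1.25)
```

```text
[0.47262423 0.27037122 0.20212121] [[-0.198  0.98  -0.001]
 [ 0.98   0.198  0.001]
 [ 0.001 -0.001 -1.   ]]
pred bar ctr [400.88940202 252.55850809] hole [572.22300631 211.44744167]
```

View pics/w1.png

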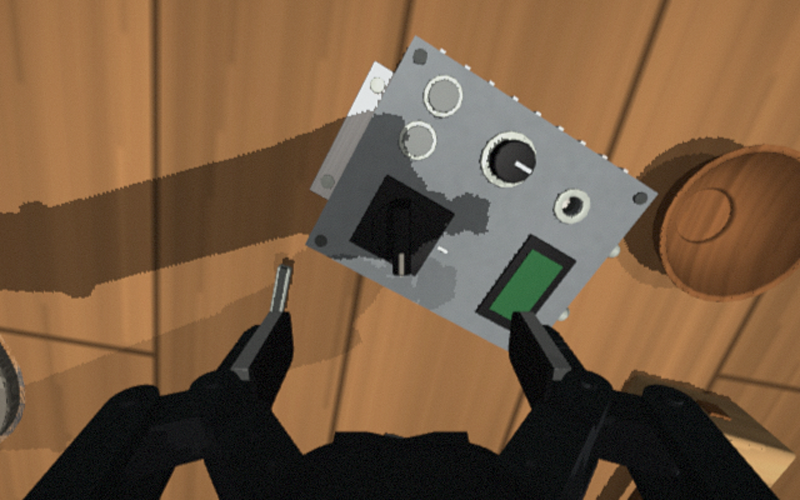

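The wrist view shows the bar from about (400,198) to (401,275), vertical in the image, and the reset collar at (572,206).

Run:
```python
from h import *
f=load("w1.pk"); k=1.25
sc=np.array([ray(f,(u/k,v/k),.07) for u,v in[(640,198),(420,56),(321,241)]])
print(sc, (sc[0]+sc[2])/2)
hole=ray(f,(572/k,206/k),.073);print("hole",hole)
a,b=ray(f,(400/k,198/k),.108),ray(f,(401/k,275/k),.108);print(a,b,(a+b)/2,np.linalg.norm(a-b))
d=(sc[0]-sc[1])[:2];yaw=np.arctan2(d[1],d[0]);M=np.array([[np.cos(yaw),-np.sin(yaw)],[np.sin(yaw),np.cos(yaw)]]);print(yaw,hole[:2]+M@[-.097,-.074])
```

```text
[[0.63301844 0.32820782 0.07      ]
 [0.46132435 0.38687683 0.07      ]
 [0.41606133 0.25234905 0.07      ]] [0.52453988 0.29027843 0.07      ]
hole [0.58633267 0.31371824 0.073     ]
[0.46521357 0.30280253 0.108     ] [0.47568563 0.25338671 0.108     ] [0.4704496  0.27809462 0.108     ] 0.05051323274363531
-0.329267510683026 [0.47061566 0.27505851]
```

Emit:
send_rows([
  [[0.3,0,2.5],[0,0,0],0],
  [[0.3,0,5],[0,0,0],0],
  [[0.3,0,7.5],[0,0,0],0],
  [[0.3,0,9],[0,0,0],0],
  [[0.3,0,10],[0,0,0],0.2],
  [[0.3,0,10.5],[0,0,0],0.4],
  [[0.3,0,10.5],[0,0,0],0.6],
  [[0.3,0,10.5],[0,0,0],1],
  [[0.3,0,10.5],[0,0,0],1],
  [[0.3,0,10.5],[0,0,0],1],
  [[0.3,0,10.5],[0,0,0],1],
  [[0.3,0,10.5],[0,0,0],1],
], newtons=40)

```text
time: 2.15
position: [0.4729, 0.2723, 0.0986]
ee_rot: [-1.991, -2.429, -0.002]
wrist_force: [-3.1, 0.0, 4.9]
opening: 0.0114
finger_force: 40.2
```

Emit:
send_rows([
  [[0,0,0],[0,0,-6],1],
  [[0,0,0],[0,0,-12],1],
  [[0,0,0],[0,0,-18],1],
  [[0,0,0],[0,0,-24],1],
  [[0,0,0],[0,0,-30],1],
  [[0,0,0],[0,0,-36],1],
  [[0,0,0],[0,0,-42],1],
  [[0,0,0],[0,0,-48],1],
  [[0,0,0],[0,0,-54],1],
  [[0,0,0],[0,0,-59],1],
  [[0,0,0],[0,0,-62],1],
  [[0,0,0],[0,0,-62],1],
])

```text
time: 3.15
position: [0.4738, 0.2731, 0.0986]
ee_rot: [0.459, 3.107, 0.006]
wrist_force: [-0.8, 1.7, 4.1]
opening: 0.011
finger_force: 41.9
```

Run:
```python
from h import *
p,r=tool();y=r.as_matrix()[:,1];s=sensors.state();print(p,np.degrees(np.arctan2(y[1],y[0])),s["moment"],s["wrist_force"],s["q"])
```

```text
[0.47381942 0.27309924 0.09863799] 73.18509539559794 [ 0.53455296  0.19622411 -0.68933556] [-0.77714616  1.68665886  4.05819912] [-0.67831937  0.37176349  0.09572227  1.93421449 -0.04959412  0.83418439
  0.72142234]
```

Emit:
send_rows([
  [[0,0,0],[0,0,-60],0.5],
  [[0,0,0],[0,0,0],0],
  [[0,0,0],[0,0,0],0],
])

```text
time: 3.4
position: [0.4732, 0.2715, 0.0976]
ee_rot: [0.461, 3.107, -0.0]
wrist_force: [-0.4, 0.4, 0.3]
opening: 0.0467
finger_force: 0.0
```

Emit:
send_rows([
  [[0,0,0],[0,0,0],0],
  [[0,0,0],[0,0,0],0],
  [[0,0,-3],[0,0,0],0],
  [[0,0,-7],[0,0,0],0],
  [[0,0,-11],[0,0,0],0],
  [[0,0,-14],[0,0,0],0],
  [[0,0,-14],[0,0,0],0],
])

```text
time: 3.98
position: [0.4767, 0.2739, 0.2447]
ee_rot: [0.453, 3.099, 0.015]
wrist_force: [0.8, 0.3, -0.2]
opening: 0.0857
finger_force: 0.0
```

Run:
```python
from h import *
p,r=tool();y=r.as_matrix()[:,1];print(p,np.degrees(np.arctan2(y[1],y[0])),shift([.498,-.367,.24]))
f=grab("wrist");keep(f,"w2.pk");save(f,"w2.png")
```

```text
[0.47666006 0.27393362 0.24465422] 73.37179311181409 [-2.03865428e+01 -6.08039338e+01 -7.07651205e-03]
```

View pics/w2.png

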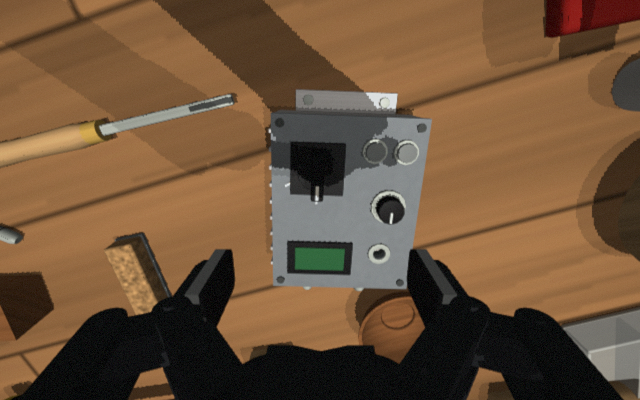

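The isolator bar now lies along the drive's x with its white end towards the conduits, so it is off. The reset collar is at (378,253). Next is the punch.

Emit:
send_rows([
  [[-10.2,-30.4,0],[0,0,44],0],
  [[-10.2,-30.4,0],[0,0,44],0],
  [[-10.2,-30.4,0],[0,0,44],0],
  [[-10.2,-30.4,0],[0,0,44],0],
  [[-10.2,-30.4,0],[0,0,44],0],
  [[-10.2,-30.4,0],[0,0,44],0],
  [[-10.2,-30.4,0],[0,0,44],0],
  [[-20.4,-60.8,0],[0,0,88],0],
  [[-20.4,-60.8,0],[0,0,88],0],
  [[-20.4,-60.8,0],[0,0,88],0],
  [[-20.4,-60.8,0],[0,0,88],0],
  [[-20.4,-60.8,0],[0,0,88],0],
])

```text
time: 5.03
position: [0.488, -0.2295, 0.236]
ee_rot: [-2.348, -2.085, 0.002]
wrist_force: [1.5, 1.0, 0.1]
opening: 0.0854
finger_force: 0.0
```

Run:
```python
from h import *
p,r=tool();y=r.as_matrix()[:,1];print(p,np.degrees(np.arctan2(y[1],y[0])),shift([.498,-.367,.24]))
```

```text
[ 0.48802526 -0.22949402  0.23598919] -6.785195106606108 [-13.53627675   2.61426601  -0.41182222]
```

Emit:
send_rows([
  [[-13.5,2.6,0],[0,0,8],0],
  [[-13.5,2.6,0],[0,0,8],0],
  [[-13.5,2.6,0],[0,0,8],0],
  [[-13.5,2.6,0],[0,0,8],0],
  [[-13.5,2.6,0],[0,0,8],0],
  [[-13.5,2.6,0],[0,0,8],0],
])

```text
time: 5.53
position: [0.4989, -0.3648, 0.2356]
ee_rot: [-2.483, -1.92, 0.002]
wrist_force: [-0.0, 0.4, -1.0]
opening: 0.0854
finger_force: 0.0
```

Run:
```python
from h import *
p,r=tool();y=r.as_matrix()[:,1];print(p,np.degrees(np.arctan2(y[1],y[0])),r.as_matrix().round(3))
f=grab("wrist");keep(f,"w3.pk");save(f,"w3.png",k=1.25)
print(proj(f,[.499,-.367,.145])*1.25)
```

```text
[ 0.49888453 -0.36475012  0.23559867] -14.558762529373942 [[ 0.251  0.968 -0.003]
 [ 0.968 -0.251  0.002]
 [ 0.001 -0.003 -1.   ]]
[404.18865126 256.29236316]
```

View pics/w3.png

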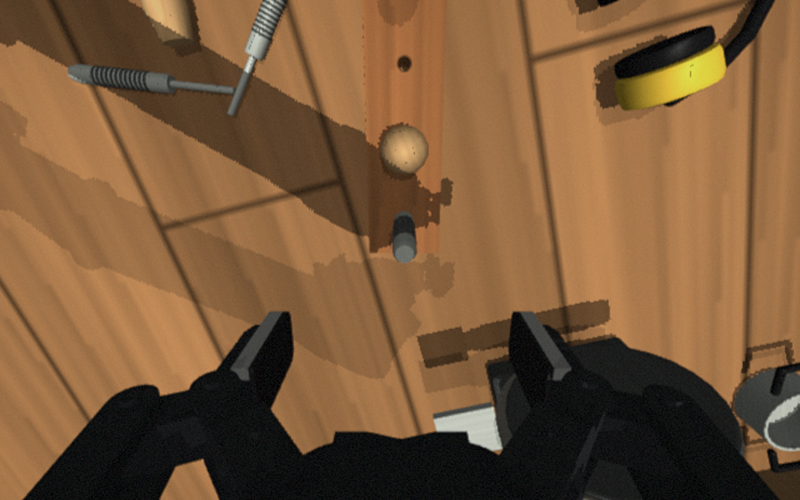

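The punch head is at (404,253) and the bradawl at (404,148). The two look-alikes on the bench, at (120,80) and (255,50), now lie flat. My path stayed above z = 0.22, so the arm didn't touch them.

Run:
```python
from h import *
f=load("w3.pk");k=1.25
h=ray(f,(404/k,252/k),.145);print(h)
b=ray(f,(404/k,64/k),.06);print("empty hole",b)
print("base?",ray(f,(404/k,216/k),.06))
h[2]=.105;print(shift(h))
```

```text
[ 0.49959641 -0.36420458  0.145     ]
empty hole [ 0.52926814 -0.25058059  0.06      ]
base? [ 0.50036827 -0.36304463  0.06      ]
[-0.1112423   0.05352331 13.08424415]
```

Emit:
send_rows([
  [[-0.2,0,3],[0,0,0],0],
  [[-0.2,0,6],[0,0,0],0],
  [[-0.2,0,9],[0,0,0],0],
  [[-0.2,0,11.5],[0,0,0],0],
  [[-0.2,0,12.8],[0,0,0],0.2],
  [[-0.2,0,12.8],[0,0,0],0.5],
  [[-0.2,0,12.8],[0,0,0],1],
  [[-0.2,0,12.8],[0,0,0],1],
  [[-0.2,0,12.8],[0,0,0],1],
  [[-0.2,0,12.8],[0,0,0],1],
  [[-0.2,0,12.8],[0,0,0],1],
], newtons=60)

```text
time: 6.5
position: [0.5002, -0.3676, 0.1111]
ee_rot: [2.482, 1.922, 0.002]
wrist_force: [-1.9, 0.9, 6.1]
opening: 0.0143
finger_force: 58.4
```

Emit:
send_rows([
  [[0,0,-1],[0,0,0],1],
  [[0,0,-3],[0,0,0],1],
  [[0,0,-6],[0,0,0],1],
  [[0,0,-9],[0,0,0],1],
  [[0,0,-12],[0,0,0],1],
  [[0,0,-13],[0,0,0],1],
  [[0,0,-13],[0,0,0],1],
])

```text
time: 7.08
position: [0.5005, -0.3683, 0.2427]
ee_rot: [2.479, 1.92, 0.004]
wrist_force: [0.3, -0.6, -2.0]
opening: 0.0146
finger_force: 58.9
```

Run:
```python
from h import *
s=sensors.state();print(s["position"],s["opening"],s["finger_force"],s["wrist_force"])
f=grab("wrist");keep(f,"w4.pk");p,r=tool()
t=p+r.apply([0,0,.106]);print(r.as_matrix().round(3));print("tip pred",proj(f,t),"shoulder",proj(f,p+r.apply([0,0,.051])))
save(f,"w4.png",(200,80,440,320),2.4)
```

```text
[ 0.50047558 -0.36833113  0.24265134] 0.014583620812061403 58.93046747893095 [ 0.26216242 -0.57816864 -2.03958294]
[[ 0.25   0.968  0.002]
 [ 0.968 -0.25  -0.001]
 [-0.     0.002 -1.   ]]
tip pred [320.05789291 193.8396077 ] shoulder [320.28374068 220.21684411]
```

View pics/w4.png

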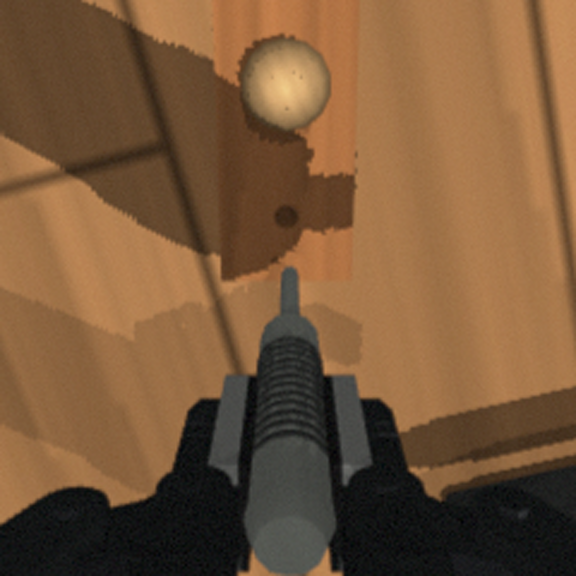

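The pin tip is at crop (290,270), within about 1 px of the predicted tip, so the punch sits straight in the gripper. I'll raise it clear of the screwdriver before carrying it over.

Emit:
send_rows([
  [[0,0,-3.5],[0,0,0],1],
  [[0,0,-6],[0,0,0],1],
  [[33,-4,-6],[0,0,-30],1],
  [[33,-4,-6],[0,0,-30],1],
  [[33,-4,-6],[0,0,-30],1],
  [[33,-4,-6],[0,0,-30],1],
  [[33,-4,-6],[0,0,-30],1],
  [[33,-4,-6],[0,0,-30],1],
  [[33,-4,-6],[0,0,-30],1],
  [[33,-4,-6],[0,0,-30],1],
  [[50,-6.3,-6],[0,0,-60],1],
  [[50,-6.3,-6],[0,0,-60],1],
])

```text
time: 8.13
position: [0.5514, 0.0475, 0.2967]
ee_rot: [-1.564, -2.72, 0.004]
wrist_force: [0.7, -0.4, -0.9]
opening: 0.0142
finger_force: 59.0
```

Run:
```python
from h import *
p,r=tool();y=r.as_matrix()[:,1];print(p,np.degrees(np.arctan2(y[1],y[0])),shift([.588,.311,.24]))
```

```text
[0.55140405 0.04752327 0.296693  ] 30.200245485830248 [20.92118686 16.4397673   5.6366194 ]
```

Emit:
send_rows([
  [[20.9,16.4,0],[0,0,-15],1],
  [[20.9,16.4,0],[0,0,-15],1],
  [[20.9,16.4,0],[0,0,-15],1],
  [[20.9,16.4,0],[0,0,-15],1],
  [[20.9,16.4,0],[0,0,-15],1],
  [[20.9,16.4,0],[0,0,-15],1],
  [[20.9,16.4,0],[0,0,-15],1],
  [[20.9,16.4,3],[0,0,-15],1],
  [[20.9,16.4,6],[0,0,-15],1],
  [[20.9,16.4,7.5],[0,0,-15],1],
  [[20.9,16.4,7.5],[0,0,-15],1],
  [[20.9,16.4,7.5],[0,0,-15],1],
])

```text
time: 9.13
position: [0.5898, 0.3075, 0.2215]
ee_rot: [-1.205, -2.898, 0.007]
wrist_force: [-0.6, -0.3, -0.7]
opening: 0.0147
finger_force: 59.1
```

Run:
```python
from h import *
p,r=tool();print(p,r.as_matrix().round(3))
f=grab("wrist");keep(f,"w5.pk")
t=p+r.apply([0,0,.106]);print("tip",t,proj(f,t)); print("hole pred",proj(f,[.588,.311,.073]))
save(f,"w5.png",(220,80,420,280),3)
```

```text
[0.58984752 0.30754517 0.22146251] [[-0.705  0.709 -0.005]
 [ 0.709  0.705 -0.003]
 [ 0.001 -0.005 -1.   ]]
tip [0.58934175 0.30725799 0.11546411] [320.38323338 196.82161096]
hole pred [322.36182136 178.92446418]
```

View pics/w5.png

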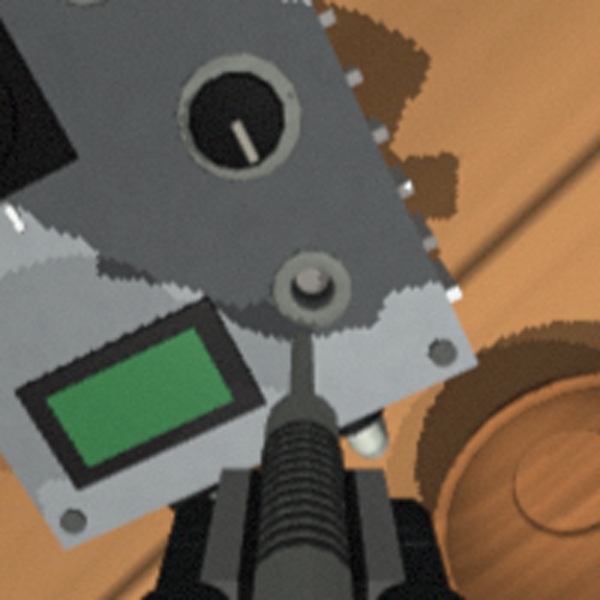

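The collar centre is at crop (312,287) and the pin end at about (303,330), merging into the shadow.

Run:
```python
from h import *
f=load("w5.pk")
h=ray(f,(312/3+220,287/3+80),.073);print("hole w5",h)
f2=load("w2.pk");print("hole w2",ray(f2,(378.5,253.5),.073))
p,r=tool();s=sensors.state();print(p,r.as_matrix().round(4),s["qd"].round(3))
print("tool offset hole-tip axis cm",shift(h))
```

```text
hole w5 [0.5868275 0.3143931 0.073    ]
hole w2 [0.58538264 0.3130391  0.073     ]
[0.59110112 0.30801979 0.22359884] [[-7.050e-01  7.092e-01 -1.200e-03]
 [ 7.092e-01  7.050e-01 -6.000e-04]
 [ 4.000e-04 -1.300e-03 -1.000e+00]] [ 0.    -0.028  0.007 -0.036  0.001 -0.001  0.001]
tool offset hole-tip axis cm [ 0.74694906  0.16554233 15.05999973]
```

Emit:
send_rows([
  [[0.6,0.15,0],[0,0,0],1],
  [[0.6,0.15,1],[0,0,0],1],
  [[0.6,0.15,2],[0,0,0],1],
  [[0.6,0.15,3],[0,0,0],1],
  [[0.6,0.15,3.4],[0,0,0],1],
  [[0.6,0.15,3.4],[0,0,0],1],
  [[0.6,0.15,3.4],[0,0,0],1],
  [[0.6,0.15,3.4],[0,0,0],1],
])

```text
time: 9.85
position: [0.5885, 0.3135, 0.1906]
ee_rot: [1.206, 2.9, 0.001]
wrist_force: [0.2, -0.0, -2.4]
opening: 0.0146
finger_force: 59.1
```

Run:
```python
from h import *
p,r=tool();print(p,sensors.state()["wrist_force"])
f=grab("wrist");keep(f,"w6.pk")
t=p+r.apply([0,0,.106]);print("tip",t,proj(f,t)); print("hole pred",proj(f,[.5868,.314,.073]))
g=grab("side");keep(g,"s6.pk");c=proj(g,[.587,.313,.08]).astype(int);print(c,proj(g,t),proj(g,[.587,.313,.073]))
a=cv2.resize(f["img"][140:240,270:370],(400,400),interpolation=cv2.INTER_CUBIC)
x,y=c;b=cv2.resize(g["img"][y-30:y+20,x-25:x+25],(400,400),interpolation=cv2.INTER_CUBIC)
cv2.imwrite("pics/w6.png",np.hstack([a,b]));print(x-25,y-30)
```

```text
[0.58847639 0.31353106 0.19063434] [ 0.19077428 -0.04733694 -2.38947367]
tip [0.58855093 0.31356449 0.08463437] [320.39335249 196.82238212]
hole pred [319.29770704 190.74887826]
[266 152] [267.11161522 150.81723194] [267.11065901 154.09106652]
241 122
```

View pics/w6.png

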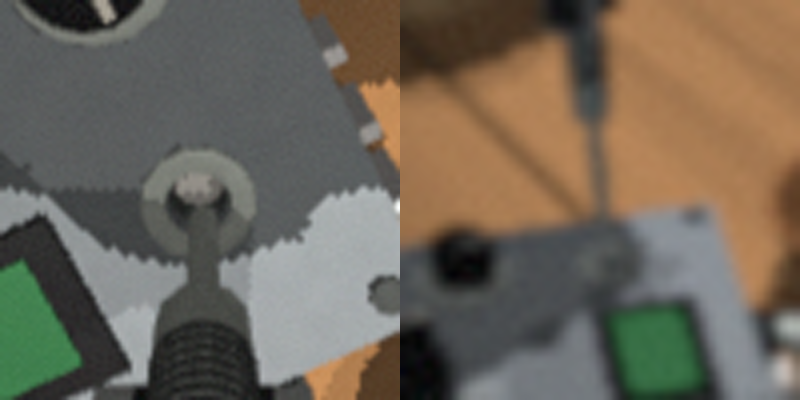

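Wrist half: the collar centre is at (199,203), and the pin end's far edge is at (203,205), so its axis is at about (203,216). Side half: tip at (601,215), collar at (610,262).

Run:
```python
from h import *
f=load("w6.pk");g=load("s6.pk");p,r=tool()
h=ray(f,(270+199/4,140+203/4),.073)
for z in(.0815,.0845):
    t=ray(f,(270+203/4,140+216/4),z);print("tip",t,"tool diff mm",r.inv().apply(h-t)*1000)
hs=ray(g,(241+210/8,122+262/8),.073)
# camera-plane mismatch in side view (scale & direction)
for z in(.0815,.0845):
    ts=ray(g,(241+201/8,122+217/8),z);print("side tip",ts,"hole",hs,r.inv().apply(hs-ts)*1000)
print(p,h)
```

```text
tip [0.58776417 0.31478531 0.0815    ] tool diff mm [ 0.123692   -0.85698504  8.49890229]
tip [0.58705238 0.31549223 0.0845    ] tool diff mm [-0.8786558  -0.85418931 11.49918138]
side tip [0.59253886 0.3290118  0.0815    ] hole [0.58559681 0.30928166 0.073     ] [ -9.09864376 -18.84257969   8.47893911]
side tip [0.59061672 0.32459669 0.0845    ] hole [0.58559681 0.30928166 0.073     ] [ -7.32115006 -14.37070009  11.48404563]
[0.58856847 0.3136316  0.19095768] [0.58707829 0.31427479 0.073     ]
```

Emit:
send_rows([
  [[-0.05,-0.08,0],[0,0,0],1],
  [[-0.05,-0.08,0.5],[0,0,0],1],
  [[-0.05,-0.08,1],[0,0,0],1],
  [[-0.05,-0.08,1.4],[0,0,0],1],
  [[-0.05,-0.08,1.8],[0,0,0],1],
  [[-0.05,-0.08,2.2],[0,0,0],1],
  [[-0.05,-0.08,2.5],[0,0,0],1],
  [[-0.05,-0.08,2.5],[0,0,0],1],
  [[-0.05,-0.08,2.5],[0,0,0],1],
])

```text
time: 10.7
position: [0.5878, 0.3126, 0.165]
ee_rot: [-1.206, -2.901, 0.0]
wrist_force: [0.1, 0.7, -1.6]
opening: 0.0142
finger_force: 59.1
```

Emit:
send_rows([
  [[0,0,0.3],[0,0,0],1],
  [[0,0,0.5],[0,0,0],1],
  [[0,0,0.7],[0,0,0],1],
  [[0,0,0.8],[0,0,0],1],
  [[0,0,0.8],[0,0,0],1],
  [[0,0,0.8],[0,0,0],1],
  [[0,0,0.8],[0,0,0],1],
], newtons=80)

```text
time: 11.28
position: [0.5883, 0.3128, 0.1579]
ee_rot: [1.206, 2.9, 0.002]
wrist_force: [0.0, -0.1, 2.5]
opening: 0.014
finger_force: 78.0
```

Emit:
send_rows([
  [[0,0,0.2],[0,0,0],1],
  [[0,0,0.3],[0,0,0],1],
  [[0,0,0.4],[0,0,0],1],
  [[0,0,0.4],[0,0,0],1],
  [[0,0,0.4],[0,0,0],1],
  [[0,0,0.4],[0,0,0],1],
])

```text
time: 11.78
position: [0.5887, 0.3129, 0.1558]
ee_rot: [1.206, 2.899, 0.003]
wrist_force: [-2.3, -1.1, 11.5]
opening: 0.0142
finger_force: 79.3
```

Run:
```python
from h import *
W=[];P=[]
for i in range(4):
    f=grab("wrist"); s=sensors.state(); W.append(s["wrist_force"]);P.append(s["position"])
print(np.mean(W,0),np.mean(P,0),s["finger_force"],tool()[1].as_matrix()[:,2])
g=grab("top")
a=cv2.resize(f["img"][140:240,270:370],(400,400),interpolation=cv2.INTER_CUBIC)
b=cv2.resize(g["img"][150:310,160:320],(400,400),interpolation=cv2.INTER_CUBIC)
cv2.imwrite("pics/w7.png",np.hstack([a,b]))
```

```text
[-2.23629619 -0.94815916 11.76092025] [0.58872261 0.31292236 0.15586871] 79.33817602344789 [ 0.00195988  0.00151071 -0.99999694]
```

View pics/w7.png

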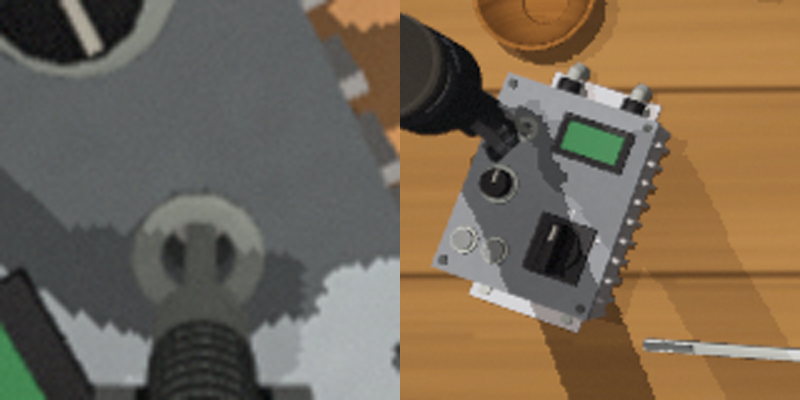

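The pin passes into the collar and is hidden by the far rim. The force is steady at 12 N, with TCP z matching the button stop. Before handing in, I'll check the isolator angle numerically from the white line.

Run:
```python
from h import *
def line(f,box,name,z=.108):
    x0,y0,x1,y1=box; i=f["img"][y0:y1,x0:x1].astype(int).min(2)
    n,l,st,c=cv2.connectedComponentsWithStats((i>(i.max()+np.median(i))/2).astype(np.uint8))
    k=1+np.argmax(st[1:,4]); v,u=np.nonzero(l==k)
    P=np.array([ray(f,(a+x0,b+y0),z)[:2] for a,b in zip(u,v)]); m=P.mean(0)
    d=np.linalg.svd(P-m)[2][0]; d*=np.sign(d[0])
    ax=np.array([.472,.2725]); print(name,len(u),st[k],m,"line deg",np.degrees(np.arctan2(d[1],d[0])),"axis->line deg",np.degrees(np.arctan2(*(m-ax)[::-1])))
line(load("w2.pk"),(305,178,328,206),"w2")
g=grab("top"); line(g,(214,236,228,252),"top")
print("drive yaw deg",np.degrees(-.328))
```

```text
w2 121 [  0  17  23  11 121] [0.4916404  0.26781815] line deg 71.38420159595326 axis->line deg -13.407858865270347
top 8 [5 4 3 6 8] [0.48584497 0.26840233] line deg -17.114179007391627 axis->line deg -16.48707186103499
drive yaw deg -18.793015680291003
```

```bash
python3 -c "
from h import *
s=sensors.state();print(s['wrist_force'],s['time']);print(env.hand_in())"
```

```text
[-2.77376096 -0.93155503 11.79596091] 12.0833
the job is handed in; nothing more can be done
None
```

The job is handed in at 12.1 s with no verdict returned: the isolator is off, and the punch is gripped upright with its pin in the reset hole, holding the button on its stop with about 12 N; the arm touched nothing else, though two look-alike punches standing on the bench fell over by themselves.

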